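# Feed a tube offcut through the flap of a parts chute

### The arm

A 6-joint arm with a two-finger parallel gripper is mounted at the origin on the work surface. World frame = base frame: x ahead of the robot, y to its left, z up, the work surface at z = 0. Lengths are in m, angles in degrees, forces in N, time in s.
With the tool pointing down it reaches from about 0.4 to 0.825 m from the base axis. Payload 7 kg.
Tool frame: the origin (TCP) lies at the very end of the fingers, on their centre line; the grasp point (between the pads) lies 19 mm behind it (ctrl.grip_depth is the distance from the TCP to the grasp point, in m); z points along the fingers, y is the line along which they close (so a half turn about z gives the same grasp; the last joint's range is limited). The gripper opens to 88 mm and grips with 3 to 60 N. Pads are 19 mm wide; open, the fingers measure 130 mm over their backs; the gripper's body (78 mm by 193 mm) begins 47 mm behind the grasp point.
Start: joints at [-46.69, 20.546, 0.682, 0, -70.136, -16.507], TCP at [0.304, -0.602, 0.188] pointing down, gripper open.
Joint ranges: [-176.03, 176.03], [-82.01, 121.73], [-58.28, 71.71], [-173.87, 95.51], [-174.79, -0.11], [-173.66, 173.66]. Speed limits (degrees/s): [136.94, 136.94, 172.46, 180, 180, 180].

### API

Orientations are given as [roll, pitch, yaw] about the fixed x, y, z axes, in that order (R = Rz(yaw) Ry(pitch) Rx(roll)).
In Python, from plant import get_obs, eyes, ctrl, spotter gives the robot as it stands.
- The arm moves only by the shell command python3 -m crank 'ROWS'. ROWS is JSON, one flat list of numbers, 7 for each row, row after row: the turn, a rotation vector about the tool's x, y, z in rad, then the shift along the tool's x, y, z in mm, then the opening, from 0 (shut) to 1 (fully open). A call has 1 to 5 rows; each row shifts and turns the commanded pose from where the row before left it, along the tool's axes as they then stand; what a row does not reach is not made up. A row lasts 1/8 s, in which the tool goes at most 62.5 mm and 10.7 degrees, less where a joint would pass 70% of its speed; a pose out of reach is approached as far as the arm can. A call is refused whole if a number of a shift passes 62.5 or a number of a turn 0.188, either way. A call with a gripper value outside its range is refused whole. The fingers move at their own pace and stop on an object; the grip force is fixed at half the most. Time passes only in rows, so rows that do not move let the fingers close. It gives the time, the measured TCP pose, the force, the opening and the grip force at its end, in the units of the state.
- get_obs(): the state, without advancing time (a new reading comes with each control period).
- eyes.snapshot(name): name is "scene" or "top" or "wrist"; returns the picture (384x512x3 uint8, blue, green, red); there is no depth.
- eyes.camera_model(name): a dict with "fx", "fy", "cx", "cy" (pixels), "extrinsics" (4x4, takes a point from camera to world coordinates). Camera axes: x right, y down, z forward; pixel columns grow to the right and rows downward; lengths in m; the calibration is good to about 2 mm. The wrist camera is an equidistant fisheye: a pixel r from the principal point sees the ray r / f radians off the axis. A picture is of the moment at which its call begins: read the wrist's pose just before it. camera_model takes no time and is no camera call; for the wrist camera it gives the pose at the moment of the call.
- ctrl.close_job(): hands the job in; it is judged then, once.
Trained networks look in the newest picture that a camera, given by its name, has taken for a name from the list of things; names that differ only in an ending like _2 or _b are one class to them, and where a whole thing is asked for, a point or a joint stands for the part that bears it (a point fixed in the world has none). Each returns a list of dicts, best first, with "p" (0 to 1); they miss things now and then, are a little off and sometimes report something else, mostly with a low value. They report only what shows in the picture. A call takes as long as a camera call. They do not tell look-alikes from the thing itself.
- spotter.outline_of(camera, target): "region" (384x512 bool, what is visible of it) and "rect" ([left, top, width, height] in pixels, round what is visible of it).
- spotter.place_of(camera, target): "location" ([column, row] in pixels: a listed point, or the origin of a listed thing).
The state is a dict: "clock": time; "joint_pos": joint angles; "qvel": joint speeds; "tau": joint torques, N m; "tool_pos": TCP position; "orientation": TCP orientation; "force": force on the tool from outside, world axes, zero at the start; "moment": the same for the moment, N m; "opening": finger opening in m; "gripper_force": force on a finger pad.
Only numpy, scipy, OpenCV 4.12 (cv2) and the standard library are available. Lean on these libraries where they do the work, as an engineer would, in place of code of your own. Each camera call takes 0.05 s, during which the arm holds its last target. There are 200 camera calls.

### The job

Push the tube offcut along the feed deck with your fingertips, through the hanging flap, until it drops down the chute into the catch tray, then draw the fingers back out so that the flap swings fully shut. Only push the offcut, never lift it, and leave the other things on the table alone.

Things in the scene. Friction and masses are not known exactly. Their poses are not given: they have to be found in the camera images.
- chute: Fixed sheet-metal parts chute on the table. Origin on the table under the flap's hinge line, mid-width; x = feed direction, away from the robot; y left; z up. Level feed deck, top at z = 110 mm, x -180 (open near end) to +28 mm, 130 mm wide inside. Edge lips 12 mm high at x -180 to -35, side plates 30 mm above the deck at x -35 to 60, hinge lugs 58 mm above the deck at x -12 to 12.
- deck_lip (a point): Middle of the deck's far edge (chute x = 28, z = 110 mm). The offcut tips over it by itself once its centre is past it, so the fingers must follow it some 5 to 12 mm past the hinge line; they need go no further than 25 mm. Beyond, a plate slopes down at 51 degrees to the tray.
- tray_floor (a point): Middle of the floor of the open-topped catch tray at the foot of the slope (chute x = 155, z = 6 mm): x about 105 to 206 mm, 130 mm wide, walls 60 mm high.
- flap_hinge_mid (a point): Middle of the flap's hinge line (chute x = 0, z = 162 mm, 52 mm above the deck), which runs along the chute's y. No rod or roof spans it: the flap hangs on stub pins at both sides, so fingers pointing down, reaching to the deck, can pass here between the flap's ears (gap 100 mm wide).
- flap (a joint): Angle of the steel gravity flap, rad: 0 = hanging shut (stop), positive = lower edge swung in, towards chute +x, to 1.6. U-shaped, 3 mm thick, 0.12 kg: a plate 126 mm wide, 5 to 27 mm above the deck, hung by two ears 13 mm wide at its ends. Falls shut by its weight, no latch; a part pushed against it opens it with under 3 N and carries it on its top (about 1 rad).
- tube_center (a point): Centre (12.5 mm above the deck) of the loose offcut of rectangular steel tube, about 0.25 kg: 50 mm along its x, 80 mm along its y (the bore), 25 mm high, wall 3 mm. Starts flat on the deck before the flap, its x within 0.3 rad of the feed direction.
- spray_can: Grey can standing on the table on the left of the chute, 60 mm diameter, 150 mm high; origin at the centre of its underside. Leave alone.
- chipping_hammer: Hammer lying on the table at the chute's right-hand side, 240 mm long, handle to its -x; origin on the table under it. Leave alone.
- welding_square: Flat steel square, 80 x 80 mm and 19 mm high with two red bars, lying on the table beside the chute; origin at the centre of its underside. Leave alone.
- tube: The same offcut; origin at the centre of its underside, z up, axes as for its centre.
There are look-alikes about, which are no part of the job. What is meant by the tube is not pink or turquoise, and is the larger of those in its own colour.

How it is judged:
By the outcome, as a careful person would: the job done as asked, in the order asked, and still so for the second after the job is handed in, with the robot touching nothing.
It also fails if it takes over 37 s, if anything falls off the work surface, if the arm or the gripper's body presses on something with over 40 N, if the wrist force passes 120 N, or if a joint passes its speed limit or range.

## Working session

There is one attempt and no reset: what is moved stays moved. The work goes in short steps, Python scripts to look and compute and a shell command to move; the robot and the scene stay as the last step left them, time stands still between calls to the robot, and variables do not carry over. Pictures are saved under pics/ and viewed, at most 10 in all, crops included, and the job is handed in when it is done.

```bash
mkdir -p pics; cat > h.py <<'E'
import numpy as np,cv2
from plant import get_obs,eyes,ctrl,spotter
def ray(cam,px):
    m=eyes.camera_model(cam);T=np.array(m["extrinsics"])
    a=np.array([(px[0]-m["cx"])/m["fx"],(px[1]-m["cy"])/m["fy"]])
    if cam=="wrist":
        r=np.linalg.norm(a);d=np.r_[a/r*np.sin(r),np.cos(r)] if r>0 else np.array([0,0,1.])
    else: d=np.r_[a,1]
    return T[:3,3],T[:3,:3]@d
def at(cam,px,z):
    o,d=ray(cam,px);return o+d*(z-o[2])/d[2]
E
python3 - <<'E'
from h import *
a=eyes.snapshot("scene");b=eyes.snapshot("top")
cv2.imwrite("pics/s.png",a);cv2.imwrite("pics/t.png",b)
Z=dict(deck_lip=.11,tray_floor=.006,flap_hinge_mid=.162,tube_center=.1225,spray_can=0,chute=0)
for c in("scene","top"):
    print(c, np.array(eyes.camera_model(c)["extrinsics"])[:3,3])
    for n,z in Z.items():
        for r in spotter.place_of(c,n)[:5]: print(n,round(r["p"],2),np.round(r["location"]),at(c,r["location"],z).round(3))
print(get_obs()["clock"],get_obs()["tool_pos"],get_obs()["orientation"])
E
```

```text
scene [ 0.91227884 -0.51876222  0.62974039]
deck_lip 0.59 [265. 253.] [ 0.653 -0.082  0.11 ]
deck_lip 0.34 [326. 247.] [ 0.743 -0.005  0.11 ]
tray_floor 0.72 [326. 307.] [ 0.776 -0.055  0.006]
tray_floor 0.52 [204. 235.] [ 0.446 -0.02   0.006]
flap_hinge_mid 0.65 [250. 225.] [ 0.618 -0.077  0.162]
tube_center 0.93 [201. 228.] [ 0.516 -0.101  0.123]
tube_center 0.69 [160. 227.] [ 0.444 -0.141  0.123]
tube_center 0.62 [137. 262.] [ 0.476 -0.231  0.123]
chute 0.78 [252. 284.] [ 0.621 -0.078  0.   ]
top [0.45058611 0.04702702 0.96145484]
deck_lip 0.76 [316. 150.] [ 0.651 -0.077  0.11 ]
tray_floor 0.84 [304. 116.] [ 0.764 -0.063  0.006]
flap_hinge_mid 0.6 [320. 160.] [ 0.618 -0.077  0.162]
tube_center 0.85 [264. 226.] [0.482 0.036 0.122]
tube_center 0.82 [327. 209.] [ 0.52  -0.099  0.122]
tube_center 0.7 [350. 269.] [ 0.394 -0.146  0.122]
tube_center 0.67 [302. 286.] [ 0.357 -0.045  0.122]
spray_can 0.78 [245. 188.] [0.581 0.083 0.   ]
spray_can 0.35 [238. 138.] [0.706 0.103 0.   ]
chute 0.24 [328. 209.] [ 0.531 -0.123  0.   ]
0.7 [ 0.30434639 -0.60247238  0.18761205] [-1.79996083e+02  5.63103853e-04 -1.53195616e+02]
```

View pics/s.png

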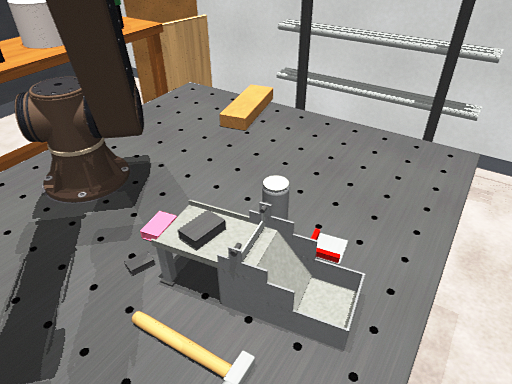

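View pics/t.png

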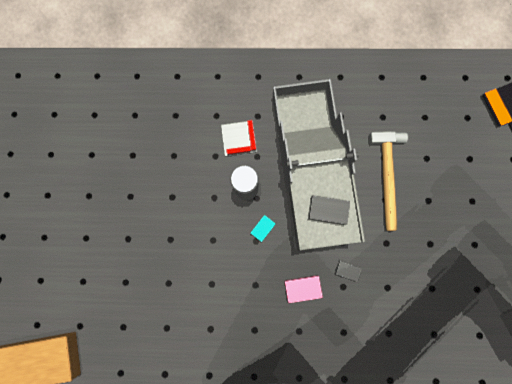

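The pictures show the chute heading up the top view, with its hinge at about (320,160). There are four candidate offcuts in the top view:
- dark grey on the deck at (329,209)
- small dark one on the table at (348,271)
- turquoise at (263,228)
- pink at (303,289)

The one on the deck fits, being the larger of the two dark ones. I'll confirm it in a crop and measure the yaws.

```bash
python3 - <<'E'
from h import *
b=cv2.imread("pics/t.png")
cv2.imwrite("pics/c.png",cv2.resize(b[70:310,230:420],None,fx=2.5,fy=2.5,interpolation=cv2.INTER_CUBIC))
eyes.snapshot("top")
for r in spotter.outline_of("top","tube_center")[:4]:
    c=cv2.findContours(r["region"].astype(np.uint8),0,1)[0]; c=max(c,key=cv2.contourArea)[:,0]
    P=np.array([at("top",p,.135)[:2] for p in c.astype(float)],np.float32)
    print(round(r["p"],2),r["rect"],cv2.minAreaRect(P*1000))
E
```

```text
0.83 [286.7, 278.9, 34.2, 25.6] ((352.2372741699219, -45.46229553222656), (48.5416374206543, 73.88530731201172), 9.136632919311523)
0.69 [252.6, 216.5, 20.3, 23.0] ((475.77471923828125, 39.845916748046875), (28.92724609375, 46.28609848022461), 53.91585922241211)
0.6 [336.6, 262.2, 23.4, 16.4] ((391.4333190917969, -137.81494140625), (46.999080657958984, 26.70756721496582), 71.36518859863281)
0.56 [309.7, 196.7, 40.0, 27.1] ((516.8659057617188, -100.11298370361328), (82.16104125976562, 51.531394958496094), 81.7560806274414)
```

View pics/c.png

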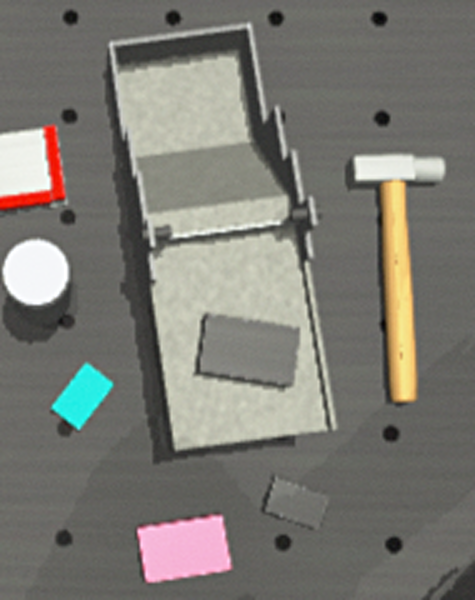

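The crop confirms it. The large dark grey offcut on the deck, crop (248,350), measures 82 x 51 mm and the dark one on the table measures 47 x 27 mm. Next is the chute yaw.

```bash
python3 - <<'E'
from h import *
f=lambda u,v,z:at("top",(230+u/2.5,70+v/2.5),z)[:2]
def yaw(a,b,cross):
    d=b-a;return np.degrees(np.arctan2(d[1],d[0]))-(90 if cross else 0)
n1,n2=f(174,451,.11),f(328,432,.11);print("near edge",n1,n2,(n1+n2)/2,yaw(n2,n1,1))
l1,l2=f(160,234,.168),f(302,215,.168);print("lugs",l1,l2,(l1+l2)/2,yaw(l2,l1,1))
e1,e2=f(334,428,.122),f(308,250,.122);print("lip R",e1,e2,yaw(e1,e2,0))
t1,t2=f(112,44,.06),f(248,26,.06);print("far",t1,t2,(t1+t2)/2,yaw(t2,t1,1))
c=((l1+l2)/2);print("axis near->far",yaw((n1+n2)/2,(t1+t2)/2,0),yaw((n1+n2)/2,c,0),np.linalg.norm((n1+n2)/2-c))
o=np.array([.618,-.077])
for y in(7,):
    y=np.radians(y);R=np.array([[np.cos(y),np.sin(y)],[-np.sin(y),np.cos(y)]])
    for n,p in dict(tube=(.517,-.1),near=(n1+n2)/2,lug=c,far=(t1+t2)/2).items(): print(n,R@(np.array(p)-o))
E
```

```text
near edge [ 0.43092393 -0.04169435] [ 0.44939523 -0.17336396] [ 0.44015958 -0.10752915] 7.985637178395393
lugs [ 0.60890519 -0.02406036] [ 0.62616437 -0.14048785] [ 0.61753478 -0.08227411] 8.432104181841169
lip R [ 0.45285622 -0.17535986] [ 0.60548447 -0.15603438] 7.2162747867441634
far [0.81563418 0.01269017] [ 0.83443476 -0.11745945] [ 0.82503447 -0.05238464] 8.219720787208686
axis near->far 8.1537911769712 8.103423223651975 0.17916411349789002
tube [-0.10305016 -0.01051976]
near [-0.18023539 -0.0086283 ]
lug [-0.0011045 -0.0051781]
far [ 0.20849112 -0.00079928]
```

```bash
python3 -m crank '[0,0,0.163,0,0,-40,0.4, 0,0,0.163,0,0,-40,0.4, 0,0,0,-22,47,0,0.4, 0,0,0,-22,47,0,0.4, 0,0,0,-22,47,0,0.4]'; python3 -m crank '[0,0,0,-22,47,0,0.4, 0,0,0,-22,47,0,0.4, 0,0,0,-22,47,0,0.4, 0,0,0,-22,47,0,0.4, 0,0,0,-22,47,0,0.4]'; python3 -m crank '[0,0,0,-22,47,0,0.4, 0,0,0,-21,45,0,0.4, 0,0,0,0,0,0,0.4, 0,0,0,0,0,0,0.4]'
```

```text
clock: 1.42
tool_pos: [0.3499, -0.4522, 0.2676]
orientation: [-180.0, 0.0, -171.9]
force: [1.1, -0.2, 0.5]
opening: 0.0429
gripper_force: 0.0
clock: 2.05
tool_pos: [0.4257, -0.2038, 0.268]
orientation: [-180.0, 0.1, -171.9]
force: [1.3, -0.2, 0.4]
opening: 0.0351
gripper_force: 0.0
clock: 2.55
tool_pos: [0.4549, -0.1081, 0.2677]
orientation: [-180.0, 0.0, -171.8]
force: [0.8, -0.2, 0.0]
opening: 0.0349
gripper_force: 0.0
```

```bash
python3 - <<'E'
from h import *
a=eyes.snapshot("wrist");cv2.imwrite("pics/w.png",a)
o=np.array([.618,-.081]);y=np.radians(8.1);R=np.array([[np.cos(y),np.sin(y)],[-np.sin(y),np.cos(y)]])
for n,z in dict(tube_center=.1225,flap_hinge_mid=.162,deck_lip=.11).items():
    for r in spotter.place_of("wrist",n)[:3]:
        p=at("wrist",r["location"],z);print(n,round(r["p"],2),np.round(r["location"]),p.round(4),(R@(p[:2]-o)).round(4))
E
```

```text
tube_center 0.97 [339. 175.] [ 0.4533 -0.0019  0.1225] [-0.1519  0.1015]
tube_center 0.8 [250. 216.] [ 0.521  -0.1029  0.1225] [-0.0991 -0.0081]
tube_center 0.72 [220. 101.] [ 0.3863 -0.156   0.1225] [-0.24   -0.0416]
flap_hinge_mid 0.93 [253. 302.] [ 0.6262 -0.0844  0.162 ] [ 0.0076 -0.0045]
deck_lip 0.91 [253. 293.] [ 0.6506 -0.0815  0.11  ] [ 0.0322 -0.0051]
```

View pics/w.png

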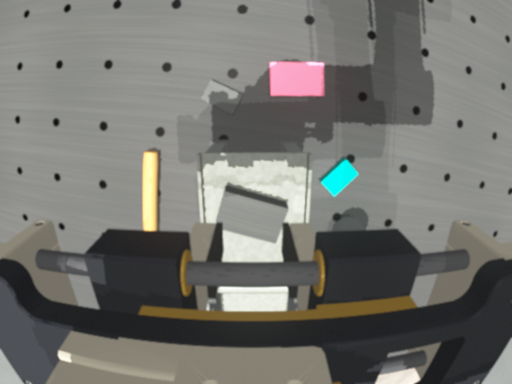

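The wrist picture shows the tube at (250,216) ahead of the fingers, square to the chute and with clear deck behind it. I'll descend to about 7 mm above the deck.

```bash
python3 -m crank '[0,0,0,0,-3,50,0.4, 0,0,0,0,0,50,0.4, 0,0,0,0,0,35,0.4, 0,0,0,0,0,16,0.4, 0,0,0,0,0,0,0.4]'; python3 -m crank '[0,0,0,-8,0,0,0.4, 0,0,0,-8,0,0,0.4, 0,0,0,-8,0,0,0.4, 0,0,0,-6,0,0,0.4, 0,0,0,-6,0,0,0.4]';  python3 -m crank '[0,0,0,-6,0,0,0.4, 0,0,0,-6,0,0,0.4, 0,0,0,-6,0,0,0.4, 0,0,0,-6,0,0,0.4, 0,0,0,-6,0,0,0.4]'
python3 - <<'E'
from h import *
cv2.imwrite("pics/t2.png",cv2.resize(eyes.snapshot("top")[70:290,230:430],None,fx=2.5,fy=2.5)); cv2.imwrite("pics/s2.png",cv2.resize(eyes.snapshot("scene")[160:350,110:380],None,fx=2.5,fy=2.5))
E
```

```text
clock: 3.38
tool_pos: [0.4543, -0.1121, 0.1155]
orientation: [-180.0, -0.2, -172.0]
force: [1.1, -0.4, 0.8]
opening: 0.0351
gripper_force: 0.0
clock: 4.0
tool_pos: [0.4915, -0.106, 0.1166]
orientation: [180.0, 0.0, -171.9]
force: [1.2, -0.7, 0.2]
opening: 0.0351
gripper_force: 0.0
clock: 4.62
tool_pos: [0.5212, -0.1018, 0.1165]
orientation: [-180.0, -0.0, -171.9]
force: [-0.3, -0.8, 0.9]
opening: 0.035
gripper_force: 0.0
```

View pics/s2.png

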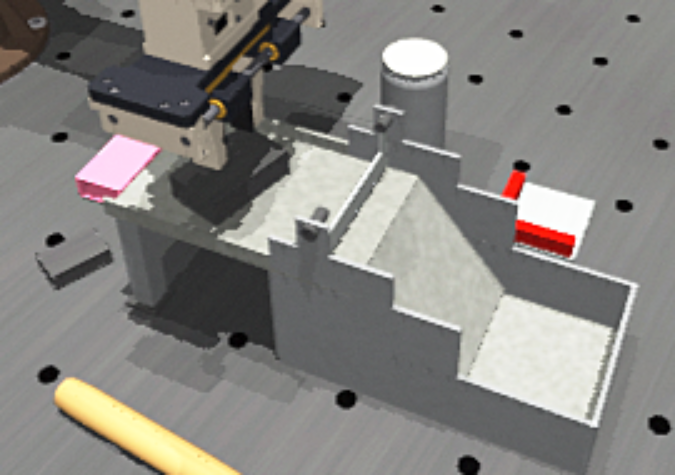

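The tube is being pushed and looks nearly square. Continuing.

```bash
python3 -m crank '[0,0,0,-7,0,0,0.4, 0,0,0,-7,0,0,0.4, 0,0,0,-7,0,0,0.4, 0,0,0,-7,0,0,0.4, 0,0,0,-7,0,0,0.4]'; python3 -m crank '[0,0,0,-6,0,0,0.4, 0,0,0,-6,0,0,0.4, 0,0,0,-6,0,0,0.4, 0,0,0,-6,0,0,0.4, 0,0,0,-6,0,0,0.4]'
python3 - <<'E'
from h import *
cv2.imwrite("pics/s3.png",cv2.resize(eyes.snapshot("scene")[160:350,110:380],None,fx=2.5,fy=2.5))
E
```

```text
clock: 5.35
tool_pos: [0.5559, -0.0968, 0.1165]
orientation: [-180.0, -0.0, -171.9]
force: [-1.2, 0.0, -0.1]
opening: 0.0351
gripper_force: 0.0
clock: 5.98
tool_pos: [0.5855, -0.0926, 0.1166]
orientation: [-180.0, 0.0, -171.9]
force: [0.1, -0.0, 0.3]
opening: 0.0353
gripper_force: 0.0
```

View pics/s3.png

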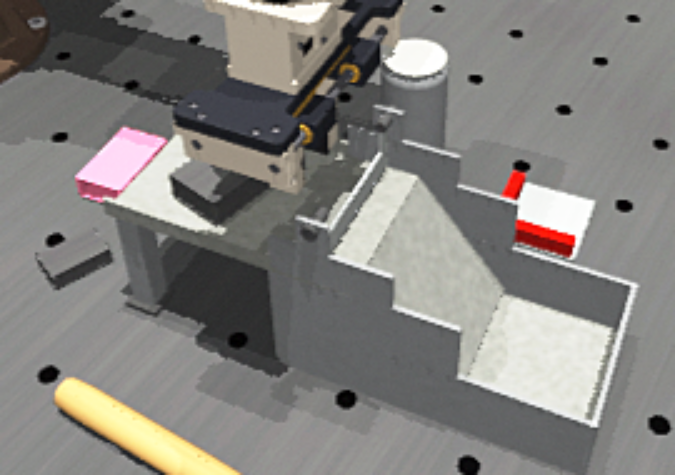

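The tube shows at crop (215,190), behind the fingers rather than ahead of them. I need to look from other views before moving.

```bash
python3 - <<'E'
from h import *
w=eyes.snapshot("wrist");t=eyes.snapshot("top")
t=cv2.resize(t[70:310,230:430],(400,480));w=cv2.resize(w[60:350,140:370],(380,480))
cv2.imwrite("pics/tw.png",np.hstack([t,w]))
E
```

```text
(no output)
```

View pics/tw.png

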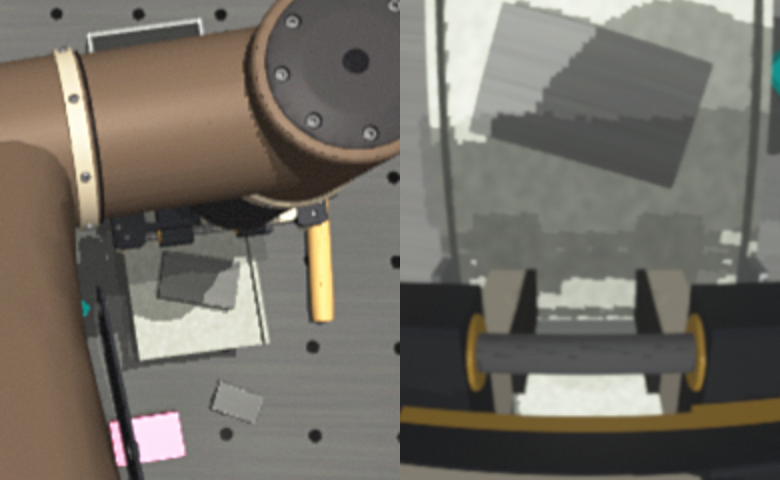

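The tube has not moved. I'll project the reported fingertips into the pictures to see where they really are.

```bash
python3 - <<'E'
from h import *
s=get_obs();p=np.array(s["tool_pos"]);print(s["clock"],p,s["opening"],np.round(s["joint_pos"],2))
y=np.radians(-171.9);ty=np.array([np.sin(y),-np.cos(y),0]);tx=np.array([np.cos(y),np.sin(y),0])
sc=eyes.snapshot("scene").copy();wr=eyes.snapshot("wrist").copy()
def pr(c,P):
    m=eyes.camera_model(c);T=np.array(m["extrinsics"]);q=T[:3,:3].T@(P-T[:3,3])
    if c=="wrist":
        r=np.hypot(q[0],q[1]);k=np.arctan2(r,q[2])/r
    else:k=1/q[2]
    return np.array([m["fx"]*q[0]*k+m["cx"],m["fy"]*q[1]*k+m["cy"]])
print("wristcam",np.array(eyes.camera_model("wrist")["extrinsics"]).round(3))
for n,d in dict(tcp=0*ty,R=-.0385*ty,L=.0385*ty,Rup=-.0385*ty+[0,0,.066],Lup=.0385*ty+[0,0,.066],bodyR=-.0965*ty-.039*tx+[0,0,.066]).items():
    a,b=pr("scene",p+d),pr("wrist",p+d);print(n,a.round(),b.round())
    for im,q in((sc,a),(wr,b)): cv2.circle(im,tuple(int(v) for v in q),2,(0,0,255) if "up" in n else (0,255,0),-1)
a=cv2.resize(sc[140:300,140:300],(390,390),interpolation=2);b=cv2.resize(wr[150:384,140:370],(390,390))
cv2.imwrite("pics/pr.png",np.hstack([a,b]))
E
```

```text
6.125 [ 0.58529787 -0.09263083  0.11639448] 0.035151968932583946 [  9.89  16.05 -15.64  -0.   -58.33 -91.77]
wristcam [[-0.141  0.944  0.299  0.504]
 [ 0.99   0.135  0.041 -0.105]
 [-0.001  0.302 -0.953  0.314]
 [ 0.     0.     0.     1.   ]]
tcp [232. 241.] [253. 212.]
R [223. 254.] [200. 211.]
L [241. 229.] [306. 211.]
Rup [220. 227.] [180. 259.]
Lup [240. 203.] [326. 259.]
bodyR [224. 256.] [101. 305.]
```

View pics/pr.png

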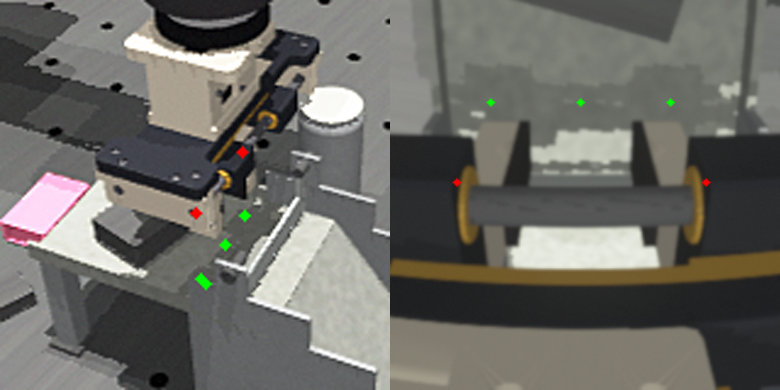

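In the wrist pane the drawn tips (192–306, 211) lie beyond the real ones, which end near row 222. In the scene pane the body sits about 20 px higher than predicted. So the real fingertips are 20 mm or more higher than reported, and they passed over the tube. I'll back up above it and go down behind it by feel, using the force reading.

```bash
python3 -m crank '[0,0,0,0,0,-20,0.4, 0,0,0,26,0,-5,0.4, 0,0,0,35,0,0,0.4, 0,0,0,35,0,0,0.4, 0,0,0,34,0,0,0.4]'; python3 -m crank '[0,0,0,0,0,15,0.4, 0,0,0,0,0,10,0.4, 0,0,0,0,0,2,0.4, 0,0,0,0,0,2,0.4, 0,0,0,0,0,0,0.4]'; python3 -m crank '[0,0,0,0,0,2,0.4, 0,0,0,0,0,2,0.4, 0,0,0,0,0,0,0.4]'; python3 -m crank '[0,0,0,0,0,2,0.4, 0,0,0,0,0,2,0.4, 0,0,0,0,0,0,0.4]'
```

```text
clock: 6.85
tool_pos: [0.4551, -0.1113, 0.1416]
orientation: [180.0, 0.0, -171.9]
force: [0.6, 0.7, 0.9]
opening: 0.035
gripper_force: 0.0
clock: 7.48
tool_pos: [0.4567, -0.111, 0.1124]
orientation: [-180.0, -0.0, -171.9]
force: [0.2, 0.8, -0.4]
opening: 0.0351
gripper_force: 0.0
clock: 7.85
tool_pos: [0.4563, -0.1111, 0.1084]
orientation: [180.0, -0.0, -171.9]
force: [-0.2, 0.3, 0.7]
opening: 0.0349
gripper_force: 0.0
clock: 8.22
tool_pos: [0.4563, -0.1111, 0.1044]
orientation: [180.0, -0.0, -171.9]
force: [-0.7, 0.2, 0.4]
opening: 0.0348
gripper_force: 0.0
```

Already below the deck height as reported, with no contact, so the offset is real. Continuing down in small steps.

```bash
for i in 1; do python3 -m crank '[0,0,0,0,0,2,0.4, 0,0,0,0,0,2,0.4, 0,0,0,0,0,0,0.4]'; done; python3 -m crank '[0,0,0,0,0,2,0.4, 0,0,0,0,0,2,0.4, 0,0,0,0,0,0,0.4]'; python3 - <<'E'
from h import *
w=eyes.snapshot("wrist");s=eyes.snapshot("scene")
a=cv2.resize(s[150:290,100:280],(400,311),interpolation=2);b=cv2.resize(w[130:330,130:390],(400,311))
cv2.imwrite("pics/n.png",np.hstack([a,b]))
E
```

```text
clock: 8.6
tool_pos: [0.4562, -0.1111, 0.1004]
orientation: [-180.0, -0.0, -171.9]
force: [0.3, 0.8, 0.3]
opening: 0.0351
gripper_force: 0.0
clock: 8.98
tool_pos: [0.4563, -0.1111, 0.0964]
orientation: [180.0, -0.0, -171.9]
force: [-0.0, 0.1, -1.1]
opening: 0.0348
gripper_force: 0.0
```

View pics/n.png

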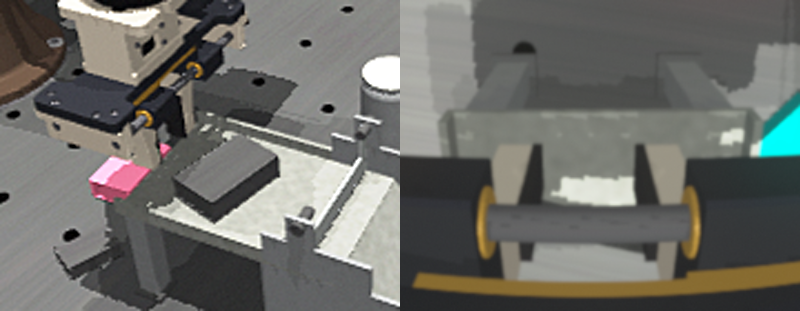

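The wrist pane shows the tips at (497,145) and (680,145), over the deck behind the tube. From the width and the ray, they are roughly 20 mm or more above the reported TCP. Stepping on until the deck is felt.

```bash
python3 -c "
from plant import ctrl;print(ctrl.grip_depth)"; python3 -m crank '[0,0,0,0,0,1,0.4, 0,0,0,0,0,1,0.4, 0,0,0,0,0,0,0.4]';python3 -m crank '[0,0,0,0,0,1,0.4, 0,0,0,0,0,1,0.4, 0,0,0,0,0,0,0.4]'
```

```text
0.0188
clock: 9.45
tool_pos: [0.4564, -0.1111, 0.0945]
orientation: [180.0, -0.0, -171.9]
force: [-0.0, 0.0, -0.2]
opening: 0.035
gripper_force: 0.0
clock: 9.82
tool_pos: [0.4563, -0.1111, 0.0924]
orientation: [180.0, -0.0, -171.9]
force: [-0.2, -0.9, 0.3]
opening: 0.035
gripper_force: 0.0
```

```bash
python3 -m crank '[0,0,0,0,0,1,0.4, 0,0,0,0,0,1,0.4, 0,0,0,0,0,0,0.4]'
```

```text
clock: 10.2
tool_pos: [0.4563, -0.1111, 0.0905]
orientation: [-180.0, -0.0, -171.9]
force: [0.2, 0.8, -0.4]
opening: 0.0348
gripper_force: 0.0
```

```bash
python3 -m crank '[0,0,0,0,0,2,0.4, 0,0,0,0,0,0,0.4]'; python3 -m crank '[0,0,0,0,0,2,0.4, 0,0,0,0,0,0,0.4]'
```

```text
clock: 10.45
tool_pos: [0.4563, -0.111, 0.0884]
orientation: [180.0, -0.0, -171.9]
force: [-0.1, -0.6, 0.6]
opening: 0.035
gripper_force: 0.0
clock: 10.7
tool_pos: [0.4563, -0.1111, 0.0864]
orientation: [-180.0, -0.0, -171.9]
force: [0.4, 0.5, 0.2]
opening: 0.0351
gripper_force: 0.0
```

```bash
python3 -m crank '[0,0,0,0,0,2,0.4, 0,0,0,0,0,0,0.4]'
```

```text
clock: 10.95
tool_pos: [0.4563, -0.111, 0.0844]
orientation: [180.0, -0.0, -171.9]
force: [0.4, -0.1, -0.1]
opening: 0.0352
gripper_force: 0.0
```

```bash
python3 -m crank '[0,0,0,0,0,2,0.4, 0,0,0,0,0,0,0.4]'
```

```text
clock: 11.2
tool_pos: [0.4563, -0.1111, 0.0824]
orientation: [180.0, -0.0, -171.9]
force: [0.4, -0.2, 0.6]
opening: 0.035
gripper_force: 0.0
```

```bash
python3 -m crank '[0,0,0,0,0,2,0.4, 0,0,0,0,0,0,0.4]'
```

```text
clock: 11.45
tool_pos: [0.4563, -0.111, 0.0804]
orientation: [180.0, -0.0, -171.9]
force: [-0.2, 0.4, 0.5]
opening: 0.0352
gripper_force: 0.0
```

```bash
python3 -m crank '[0,0,0,0,0,2,0.4, 0,0,0,0,0,0,0.4]'
```

```text
clock: 11.7
tool_pos: [0.4563, -0.1111, 0.0784]
orientation: [-180.0, -0.0, -171.9]
force: [-0.3, 0.3, 0.4]
opening: 0.0352
gripper_force: 0.0
```

```bash
python3 -m crank '[0,0,0,0,0,2,0.4, 0,0,0,0,0,0,0.4]'
```

```text
clock: 11.95
tool_pos: [0.4563, -0.111, 0.0764]
orientation: [180.0, -0.0, -171.9]
force: [-0.7, -0.6, 0.1]
opening: 0.0352
gripper_force: 0.0
```

```bash
python3 - <<'E'
from h import *
eyes.snapshot("wrist");eyes.snapshot("top")
for c in("wrist","top"):
    for r in spotter.place_of(c,"tube_center")[:4]: print(c,round(r["p"],2),np.round(r["location"],1),at(c,r["location"],.1225).round(4),at(c,r["location"],.0125).round(4))
m=eyes.camera_model("wrist");print(m["fx"],m["cx"],m["cy"],np.array(m["extrinsics"])[:3,3],get_obs()["tool_pos"])
E
python3 -m crank '[0,0,0,0,0,2,0.4, 0,0,0,0,0,0,0.4]'
```

```text
wrist 0.93 [256.1 323.3] [ 0.5204 -0.0997  0.1225] [ 0.6259 -0.0829  0.0125]
wrist 0.79 [386.4 224.6] [ 0.4359 -0.0326  0.1225] [0.48   0.0331 0.0125]
wrist 0.62 [328.   65.4] [ 0.3541 -0.0872  0.1225] [ 0.3386 -0.0613  0.0125]
wrist 0.59 [199.3  95.8] [ 0.3795 -0.1496  0.1225] [ 0.3825 -0.1689  0.0125]
top 0.93 [326.  210.2] [ 0.5173 -0.0967  0.1225] [ 0.5261 -0.1155  0.0125]
top 0.67 [303.9 287.6] [ 0.3544 -0.0494  0.1225] [ 0.3418 -0.062   0.0125]
297.3186396354542 252.12406033110506 185.46428308456981 [ 0.37536066 -0.12294389  0.27380894] [ 0.45649326 -0.11106217  0.07662235]
clock: 12.4
tool_pos: [0.4563, -0.1111, 0.0744]
orientation: [180.0, -0.0, -171.9]
force: [0.2, -0.1, 0.2]
opening: 0.0348
gripper_force: 0.0
```

The wrist camera places the tube correctly, at (0.520, -0.100). So the arm pose is right, and the hand ends about 41 mm short of the reported TCP if the rear bottom edge is what shows. The deck should be felt near a reported z of 0.069.

```bash
python3 -m crank '[0,0,0,0,0,2,0.4, 0,0,0,0,0,0,0.4]'
```

```text
clock: 12.65
tool_pos: [0.4563, -0.1111, 0.0724]
orientation: [180.0, -0.0, -171.9]
force: [-0.1, -0.4, -0.5]
opening: 0.0348
gripper_force: 0.0
```

```bash
python3 -m crank '[0,0,0,0,0,1.5,0.4, 0,0,0,0,0,0,0.4]'
```

```text
clock: 12.9
tool_pos: [0.4565, -0.111, 0.0713]
orientation: [-180.0, 0.0, -171.9]
force: [-0.3, 0.6, 4.5]
opening: 0.0352
gripper_force: 1.9
```

```bash
python3 -m crank '[0,0,0,0,0,1.5,0.4, 0,0,0,0,0,0,0.4]'
```

```text
clock: 13.15
tool_pos: [0.4566, -0.1111, 0.0712]
orientation: [-180.0, 0.0, -171.8]
force: [-7.9, 4.1, 20.7]
opening: 0.0353
gripper_force: 10.3
```

Deck contact at a reported z of 0.0712, so the true tips are 39 mm above the reported TCP. I'll raise to about 6 mm above the deck and push, watching the force.

```bash
python3 -m crank '[0,0,0,0,0,-8,0.4, 0,0,0,-6,0,0,0.4, 0,0,0,-8,0,0,0.4, 0,0,0,-7,0,0,0.4, 0,0,0,-5,0,0,0.4]'; python3 -m crank '[0,0,0,-5,0,0,0.4, 0,0,0,-5,0,0,0.4, 0,0,0,-5,0,0,0.4, 0,0,0,-5,0,0,0.4, 0,0,0,-5,0,0,0.4]'; python3 - <<'E'
from h import *
eyes.snapshot("top");eyes.snapshot("scene")
for c in("scene","top"):
    for r in spotter.place_of(c,"tube_center")[:4]: print(c,round(r["p"],2),np.round(r["location"],1),at(c,r["location"],.1225).round(4))
E
```

```text
clock: 13.78
tool_pos: [0.4821, -0.1075, 0.0771]
orientation: [-180.0, -0.1, -171.9]
force: [-1.9, -1.1, 0.7]
opening: 0.035
gripper_force: 0.9
clock: 14.4
tool_pos: [0.5071, -0.1037, 0.0775]
orientation: [180.0, -0.0, -171.9]
force: [-1.7, 0.4, -0.6]
opening: 0.0347
gripper_force: 0.7
scene 0.91 [140.5 260.9] [ 0.48   -0.2269  0.1225]
scene 0.87 [214.  230.4] [ 0.5423 -0.0924  0.1225]
scene 0.78 [158.8 228. ] [ 0.4457 -0.1447  0.1225]
top 0.72 [302.7 289.4] [ 0.3507 -0.0469  0.1225]
top 0.62 [346.3 270.1] [ 0.3921 -0.138   0.1225]
```

Now it is being pushed: the tube is at x=0.542, 35 mm ahead of the fingers, at about 2 N. Continuing.

```bash
python3 -m crank '[0,0,0,-6,0,0,0.4, 0,0,0,-6,0,0,0.4, 0,0,0,-6,0,0,0.4, 0,0,0,-6,0,0,0.4, 0,0,0,-6,0,0,0.4]'; python3 -m crank '[0,0,0,-5,0,0,0.4, 0,0,0,-5,0,0,0.4, 0,0,0,-5,0,0,0.4, 0,0,0,-5,0,0,0.4]'; python3 - <<'E'
from h import *
s=eyes.snapshot("scene");w=eyes.snapshot("wrist")
a=cv2.resize(s[150:290,130:310],(400,311),interpolation=2);b=cv2.resize(w[130:330,130:390],(400,311))
cv2.imwrite("pics/m.png",np.hstack([a,b]))
for r in spotter.place_of("scene","tube_center")[:4]: print(round(r["p"],2),np.round(r["location"],1),at("scene",r["location"],.1225).round(4))
E
```

```text
clock: 15.22
tool_pos: [0.5369, -0.0996, 0.0776]
orientation: [-180.0, -0.0, -171.9]
force: [-3.7, -0.5, 3.0]
opening: 0.0352
gripper_force: 1.9
clock: 15.72
tool_pos: [0.5567, -0.0967, 0.0775]
orientation: [180.0, -0.0, -171.9]
force: [-3.0, 0.2, 2.1]
opening: 0.035
gripper_force: 1.5
0.73 [238.4 236.5] [ 0.5926 -0.0813  0.1225]
0.67 [162.9 228.1] [ 0.4527 -0.1406  0.1225]
0.59 [138.3 261.7] [ 0.4781 -0.2304  0.1225]
```

View pics/m.png

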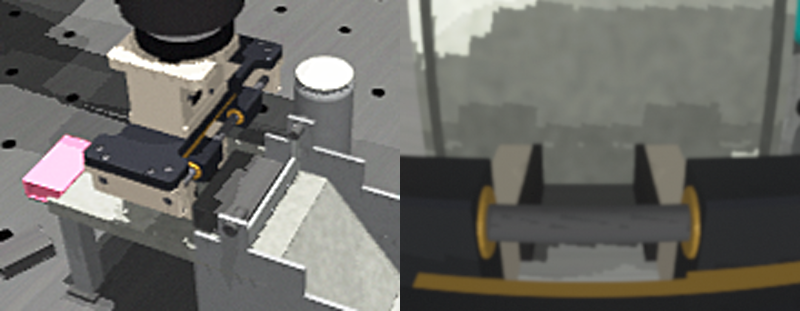

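The tube sits square against the flap at pane (255,190). I'll check the body's height over the lugs from its front right corner at pane (190,215).

```bash
python3 - <<'E'
from h import *
for z in(.14,.16,.18,.2): print(z,at("scene",(215.5,247),z).round(3))
E
```

```text
0.14 [ 0.584 -0.141  0.14 ]
0.16 [ 0.598 -0.156  0.16 ]
0.18 [ 0.611 -0.172  0.18 ]
0.2 [ 0.624 -0.187  0.2  ]
```

The body corner is at z of about 0.18 to 0.19, above the lugs at 0.168, as specified. Pushing on through the flap.

```bash
python3 -m crank '[0,0,0,-4,0,0,0.4, 0,0,0,-4,0,0,0.4, 0,0,0,-4,0,0,0.4, 0,0,0,-4,0,0,0.4, 0,0,0,-4,0,0,0.4]'
```

```text
clock: 16.5
tool_pos: [0.5763, -0.094, 0.0775]
orientation: [-180.0, -0.0, -171.9]
force: [-3.9, -0.6, 2.0]
opening: 0.0348
gripper_force: 1.7
```

```bash
python3 -m crank '[0,0,0,-4,0,0,0.4, 0,0,0,-4,0,0,0.4, 0,0,0,-4,0,0,0.4, 0,0,0,-4,0,0,0.4, 0,0,0,-4,0,0,0.4]'
```

```text
clock: 17.12
tool_pos: [0.5963, -0.0911, 0.0776]
orientation: [180.0, 0.0, -171.9]
force: [-4.2, -0.5, 2.0]
opening: 0.0353
gripper_force: 1.7
```

```bash
python3 -m crank '[0,0,0,-4,0,0,0.4, 0,0,0,-4,0,0,0.4, 0,0,0,-4,0,0,0.4, 0,0,0,-4,0,0,0.4]'; python3 - <<'E'
from h import *
eyes.snapshot("scene")
for r in spotter.outline_of("scene","tube_center")[:4]: print(round(r["p"],2),r["rect"],r["region"].sum())
for r in spotter.place_of("scene","tube_center")[:4]: print(round(r["p"],2),np.round(r["location"],1),at("scene",r["location"],.1225).round(4),at("scene",r["location"],.0185).round(4))
E
```

```text
clock: 17.62
tool_pos: [0.6121, -0.0888, 0.0776]
orientation: [180.0, -0.0, -171.9]
force: [-4.3, -0.5, 1.5]
opening: 0.0348
gripper_force: 1.8
0.83 [244.2, 226.4, 42.6, 41.8] 682
0.67 [124.4, 251.0, 28.9, 22.7] 425
0.58 [145.4, 210.7, 28.6, 31.3] 579
0.95 [139.5 261. ] [ 0.4787 -0.228   0.1225] [ 0.3898 -0.1684  0.0185]
0.9 [159.9 227.5] [ 0.4465 -0.1425  0.1225] [ 0.351  -0.0653  0.0185]
0.56 [263.5 243. ] [ 0.6428 -0.0709  0.1225] [0.5875 0.021  0.0185]
```

```bash
python3 -m crank '[0,0,0,-3,0,0,0.4, 0,0,0,-3,0,0,0.4, 0,0,0,0,0,0,0.4]'; python3 - <<'E'
from h import *
eyes.snapshot("scene")
for r in spotter.outline_of("scene","tube_center")[:4]: print(round(r["p"],2),r["rect"],r["region"].sum())
E
```

```text
clock: 18.15
tool_pos: [0.6182, -0.088, 0.0776]
orientation: [-180.0, 0.0, -171.9]
force: [-3.0, -0.5, 2.9]
opening: 0.0351
gripper_force: 1.3
0.76 [245.6, 226.1, 44.3, 43.3] 650
0.75 [123.6, 249.5, 31.1, 26.5] 440
0.55 [142.5, 212.2, 32.0, 28.7] 573
```

```bash
python3 -m crank '[0,0,0,-3,0,0,0.4, 0,0,0,0,0,0,0.4, 0,0,0,0,0,0,0.4]'; python3 - <<'E'
from h import *
eyes.snapshot("scene")
for r in spotter.outline_of("scene","tube_center")[:4]: print(round(r["p"],2),r["rect"],r["region"].sum())
E
```

```text
clock: 18.62
tool_pos: [0.6207, -0.0875, 0.0773]
orientation: [180.0, -0.0, -171.9]
force: [-0.2, 0.2, 0.1]
opening: 0.0351
gripper_force: 0.2
0.96 [140.5, 212.8, 35.9, 27.4] 625
0.74 [124.2, 250.2, 29.8, 23.9] 427
0.55 [290.1, 266.3, 29.9, 47.3] 943
```

The tube has tipped over and is at about (305,290), sliding down. Drawing the fingers back level.

```bash
python3 -m crank '[0,0,0,4,0,0,0.4, 0,0,0,8,0,0,0.4, 0,0,0,8,0,0,0.4, 0,0,0,8,0,0,0.4, 0,0,0,12,0,0,0.4]'; python3 -m crank '[0,0,0,20,0,0,0.4, 0,0,0,25,0,0,0.4, 0,0,0,25,0,0,0.4, 0,0,0,20,0,-20,0.4, 0,0,0,0,0,-40,0.4]'; python3 -m crank '[0,0,0,0,0,-50,0.4, 0,0,0,0,0,-50,0.4, 0,0,0,0,0,0,0.4, 0,0,0,0,0,0,0.4]'
python3 - <<'E'
from h import *
s=eyes.snapshot("scene");t=eyes.snapshot("top")
for c in("scene","top"):
    for r in spotter.place_of(c,"tube_center")[:4]: print(c,round(r["p"],2),np.round(r["location"],1),at(c,r["location"],.0185).round(4))
    for r in spotter.outline_of(c,"flap")[:2]:
        print(c,"flap",round(r["p"],2),r["rect"])
cv2.imwrite("pics/end.png",np.hstack([cv2.resize(s[170:350,180:380],(400,360),interpolation=2),cv2.resize(t[70:250,240:400],(320,360),interpolation=2)]))
E
```

```text
clock: 19.35
tool_pos: [0.5805, -0.0934, 0.0776]
orientation: [-180.0, 0.0, -171.9]
force: [-0.3, 0.3, 0.5]
opening: 0.035
gripper_force: 0.0
clock: 19.98
tool_pos: [0.4888, -0.1063, 0.137]
orientation: [180.0, -0.2, -171.9]
force: [2.0, 0.3, -0.2]
opening: 0.0351
gripper_force: 0.0
clock: 20.48
tool_pos: [0.4913, -0.1059, 0.2372]
orientation: [180.0, 0.0, -171.9]
force: [-0.8, -0.8, -0.8]
opening: 0.0351
gripper_force: 0.0
scene 0.94 [139.1 262.7] [ 0.3927 -0.1724  0.0185]
scene 0.87 [160.3 227.9] [ 0.3528 -0.0658  0.0185]
scene 0.7 [332.5 301.5] [ 0.7849 -0.0457  0.0185]
scene flap 0.87 [235.2, 205.2, 33.6, 52.1]
top 0.84 [302.4 287.9] [ 0.3417 -0.0578  0.0185]
top 0.55 [298.  107.5] [ 0.7811 -0.0471  0.0185]
top 0.44 [347.8 270.5] [ 0.384  -0.1645  0.0185]
```

Both cameras place the tube at (0.783, -0.046, 0.0185), flat on the tray floor (chute x of about 166 mm). I've used all my picture views, so I'll check the flap by comparing it numerically with the starting picture.

```bash
python3 - <<'E'
from h import *
a=cv2.imread("pics/s.png").astype(int);b=eyes.snapshot("scene").astype(int)
r=spotter.outline_of("scene","flap")[0]["region"]
d=np.abs(a-b).max(2)
print("flap px",r.sum(),"mean diff",d[r].mean(),"frac>40",(d[r]>40).mean())
for c in range(238,268,5): print(c,[int(x) for x in d[205:258:4,c]])
E
```

```text
flap px 344 mean diff 5.27906976744186 frac>40 0.0
238 [8, 29, 14, 7, 13, 11, 12, 14, 8, 13, 3, 9, 6, 6]
243 [6, 8, 30, 5, 14, 11, 11, 11, 12, 9, 10, 0, 6, 10]
248 [3, 8, 10, 10, 2, 12, 13, 12, 12, 3, 8, 6, 4, 11]
253 [6, 4, 6, 5, 7, 9, 9, 0, 5, 4, 4, 8, 12, 12]
258 [10, 5, 10, 3, 6, 5, 6, 3, 2, 8, 15, 13, 12, 10]
263 [2, 5, 4, 4, 7, 3, 1, 7, 13, 13, 14, 9, 15, 1]
```

The flap looks the same as at the start, so it is shut. The robot is clear, so I'm handing in.

```bash
python3 -c "
from plant import ctrl;print(ctrl.close_job())"
```

```text
the job is handed in; nothing more can be done
None
```

The offcut was pushed through the flap and lies flat in the catch tray, the flap is back to its starting (shut) position, the arm is clear, and the job was handed in at about 21 s; the first push passed over the tube without touching it because the fingers end about 39 mm above the reported TCP, so I found the deck by touch (about 20 N) and pushed again.

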